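Post the flat tin through the spring flap of the pantry caddy

ROBOT

A 6-joint arm with a two-finger parallel gripper is mounted at the origin on the work surface. World frame = base frame: x ahead of the robot, y to its left, z up, the work surface at z = 0. Lengths are in m, angles in rad, forces in N, time in s.
With the tool pointing down it reaches from about 0.4 to 0.825 m from the base axis. Payload 7 kg.
Tool frame: the origin (TCP) lies at the very end of the fingers, on their centre line; the grasp point (between the pads) lies 19 mm behind it; y points along the fingers, z is the direction in which the jaws open and shut, and the axes are right-handed (so a half turn about y gives the same grasp; the last joint's range is limited). The gripper opens to 88 mm and grips with 3 to 60 N. Pads are 19 mm wide; open, the fingers measure 130 mm over their backs; the gripper's body (78 mm by 193 mm) begins 47 mm behind the grasp point.
Start: joints at [1.514, 0.359, 0.012, 0, -1.224, -0.288], TCP at [0.228, 0.635, 0.227] pointing down, gripper open.
Joint ranges: [-3.07, 3.07], [-1.43, 2.12], [-1.02, 1.25], [-3.03, 1.67], [-3.05, -0], [-3.03, 3.03]. Speed limits (rad/s): [2.39, 2.39, 3.01, 3.14, 3.14, 3.14].

INTERFACE

Orientations are given as [roll, pitch, yaw] about the fixed x, y, z axes, in that order (R = Rz(yaw) Ry(pitch) Rx(roll)).
In Python, from station import get_state, grab_frame, job_done, regions_of gives the robot as it stands.
- The arm moves only by the tool drive_tool, never from a script. Its argument "rows" is a list of rows, each a list of 3 entries, a list of its own where there are three numbers: the shift along the world's x, y, z as a fraction of full scale, then the turn about the world's z as a fraction of full scale, then the opening, from 0 (shut) to 1 (fully open). A call has 1 to 12 rows; each row is the pose to reach, as a shift and turn from the pose commanded when the call began; what a row does not reach only later rows make up. Full scale, the value 1, is 30 cm for a shift and 90 degrees for a turn. A row lasts 1/10 s, in which the tool goes at most 50 mm and 8.59 degrees, less where a joint would pass 70% of its speed; a pose out of reach is approached as far as the arm can. A call with a number of a shift or a turn outside -1 to 1 is refused whole. A call with a gripper value outside its range is refused whole. The fingers move at their own pace and stop on an object; "newtons" is the grip in N (left out, the last holds). Time passes only in rows, so rows that repeat a pose let the fingers close. It gives the time, the measured TCP pose, the force and the opening at its end, in the units of the state.
- get_state(): the state, without advancing time (a new reading comes with each control period).
- grab_frame(name): name is "scene" or "top" or "wrist"; returns a dict with "img" (384x512x3 uint8, blue, green, red), "fx", "fy", "cx", "cy" (pixels), "k1" (the pictures are not rectified: a ray, as slopes to the right and down, at radius r is drawn at 1 + k1 r^2 times it, then the intrinsics apply), "T" (4x4, takes a point from camera to world coordinates); the wrist camera has in their place "hand_eye" (4x4, takes a point from camera to tool coordinates, whose origin is the TCP and whose axes are the tool frame's). Camera axes: x right, y down, z forward; pixel columns grow to the right and rows downward; lengths in m; the calibration is good to about 2 mm. A picture is of the moment at which its call begins: read the wrist's pose just before it. There is no depth.
- job_done(): hands the job in, once; it reports no verdict.
Trained networks look in a picture, given as the dict that the camera call returned (one of the last four; its "shot" number tells which), for a name from the list of things; names that differ only in an ending like _2 or _b are one class to them, and where a whole thing is asked for, a point or a joint stands for the part that bears it (a point fixed in the world has none). Each returns a list of dicts, best first, with "confidence" (0 to 1); they miss things now and then, are a little off and sometimes report something else, mostly with a low value. They report only what shows in the picture. A call takes as long as a camera call. They do not tell look-alikes from the thing itself.
- regions_of(picture, thing): "pixels" (384x512 bool, what is visible of it) and "box" ([left, top, right, bottom] in pixels, round what is visible of it).
The state is a dict: "t": time; "q": joint angles; "qd": joint speeds; "joint_efforts": joint torques, N m; "eef_pos": TCP position; "ee_rot": TCP orientation; "force": force on the tool from outside, world axes, zero at the start; "moment": the same for the moment, N m; "width": finger opening in m.
Only numpy, scipy, OpenCV 4.12 (cv2) and the standard library are available. Lean on these libraries where they do the work, as an engineer would, in place of code of your own. Each camera call takes 0.05 s, during which the arm holds its last target. There are 200 camera calls.

TASK

Put the flat copper-tone tin that lies across the two steel runners away into the grey container: with one finger push the container's spring flap down and keep it open, and with the other finger push the tin along the runners until it drops through. Do not pinch or lift the tin, and do not let the flap close before the tin has dropped inside; then take the fingers out so that the flap springs shut. Leave everything else standing where it is.

Things in the scene. Friction and masses are not known exactly. Their poses are not given: they have to be found in the camera images.
- caddy: Fixed grey plastic container with two steel runners before its mouth. Origin on the shelf under the sill (where runners end and container begins); x axis = push direction, from runners into container; z up. Container: x 0 to 122 mm, y -56 to 56 mm; front wall 4 mm thick, solid, 179 mm high; other walls 4 mm thick, 188 mm high; inner floor 5 mm above the shelf.
- sill (a point): Middle of the sill: x = 0, y = 0 of the container, 180 mm above the shelf, level with the runner tops. The runners run from here to x = -125 mm, flat tops, each 29 mm wide with an 8 mm high lip on its outer edge (100 mm between lips).
- slot (a point): Point in the slot between the runners: x = -60 mm, y = 0 of the container, at runner-top height. The slot is 46 mm wide (y -23 to 23 mm), from x = -125 mm to the front wall at 0, open above, below (down to the shelf) and at the outer end: a finger can travel in it, well below the runner tops, behind the tin.
- mouth (a point): Centre of the mouth: x = 61 mm, y = 0 of the container, at runner-top height. The mouth is open on top, x 4 to 118 mm, y -52 to 52 mm, and filled by the flap: a flat aluminium plate, 108 mm along x, 100 mm along y, 4 mm thick, hinged at the far side (axis at x = 114 mm, 176 mm above the shelf); its free edge lies at the sill (x = 6 mm).
- flap (a joint): Flap angle, rad: 0 shut (level, top face 2 mm below the runner tops), grows as it swings down into the container, stop at 1.25. A spring closes it (0.08 N m shut, 0.14 N m fully open; 1 to 6 N at a fingertip; shuts within 0.5 s). At a given depth, a fingertip nearer the hinge opens it wider. The tin passes from about 0.8 rad; a shut flap carries the tin.
- tin: Flat closed copper-tone aluminium tin, 34 mm along its x, 84 mm along its y, 14 mm high, about 50 g, origin at the centre of its underside. It starts lying flat across both runners, its y axis roughly across the slot, its centre 28 to 46 mm before the sill.
- shaker_a: Bystander, not to be moved: first clear acrylic spice shaker, 44 mm across, 96 mm tall; origin at the centre of its underside.
- shaker_b: Bystander, not to be moved: second clear acrylic spice shaker, 40 mm across, 111 mm tall; origin at the centre of its underside.
- canister: Bystander, not to be moved: round copper-tone canister, 70 mm across, 120 mm tall; origin at the centre of its underside.
- dish: Bystander, not to be moved: white porcelain dish, 104 mm across, 32 mm tall; origin at the centre of its underside.
- jar: Bystander, not to be moved: glass jar, 72 mm across, 110 mm tall; origin at the centre of its underside.
- packet_tin: Bystander, not to be moved: upright aluminium box, 60 x 90 x 120 mm tall; origin at the centre of its underside.
- oil: Bystander, not to be moved: green glass oil bottle, 60 mm across, 220 mm tall; origin at the centre of its underside.
Mind the look-alikes: they are no part of the job. Of the things shaped like the tin, the copper one is meant.

How it is judged:
On the way, in this order (a step that is already met when the one before it is completed fails the run):
1. a finger pushes the flap open while the tin still lies on the runners (value of joint flap above 0.2 rad and contact force between the fingers and caddy above 0.2 N and x of tin in the frame of caddy below 0 m and z of tin in the frame of caddy above 0.17 m), for 0.1 s.
2. the tin has dropped through the mouth into the container (z of tin in the frame of caddy below 0.12 m and x of tin in the frame of caddy between 0 and 0.12 m and y of tin in the frame of caddy between -0.055 and 0.055 m), for 0.05 s.
At the end, for the whole second after the job is handed in: The tin rests inside the container, its origin less than 100 mm above the shelf and within the walls, and the flap has sprung shut (joint below 0.08 rad) (z of tin in the frame of caddy below 0.1 m and x of tin in the frame of caddy between 0 and 0.12 m and y of tin in the frame of caddy between -0.055 and 0.055 m and value of joint flap below 0.08 rad and linear speed of tin below 0.03 m/s); the robot touches nothing.
It fails at once if the tin was lifted off the runners (origin over 22 mm above their tops) (z of tin in the frame of caddy above 0.202 m).
It fails at once if the tin was pinched or squeezed (over 15 N from the fingers) (contact force between the fingers and tin above 15 N).
It fails at once if the flap was let shut (below 0.2 rad) with the tin past the sill and not yet inside (x of tin in the frame of caddy above 0.006 m and z of tin in the frame of caddy above 0.14 m and value of joint flap below 0.2 rad).
It fails at once if a bystander was moved more than 20 mm or tipped (distance of any of shaker_a, shaker_b, canister, dish, jar, packet_tin, oil from where it was at the start of the episode above 0.02 m or angle between any of shaker_a, shaker_b, canister, dish, jar, packet_tin, oil's own z axis and vertical above 0.3 rad).
It also fails if it takes over 32 s, if anything falls off the work surface, if the arm or the gripper's body presses on something with over 40 N, if the wrist force passes 120 N, or if a joint passes its speed limit or range.

## Working session

There is one attempt and no reset: what is moved stays moved. The work goes in short steps, Python scripts to look and compute and a tool call to move; the robot and the scene stay as the last step left them, time stands still between calls to the robot, and variables do not carry over. Pictures are saved under pics/ and viewed, about 8 in all and at most 12, crops included, and the job is handed in when it is done.

Besides the shell and the picture viewer there is one more tool, called after ">>>" as name(argument=value, ...) on one line, values as JSON. drive_tool: Moves the arm, as the interface text tells. Its arguments: {"type":"object","properties":{"rows":{"type":"array"},"newtons":{"type":"number"}},"required":["rows"]}

```bash
mkdir -p pics
cat > h.py <<'E'
import numpy as np, cv2
from station import *
from scipy.spatial.transform import Rotation as R
def proj(f,P):
    P=np.atleast_2d(P);T=np.linalg.inv(f["T"]);c=P@T[:3,:3].T+T[:3,3]
    s=c[:,:2]/c[:,2:];s=s*(1+f["k1"]*(s**2).sum(1,keepdims=True))
    return s*[f["fx"],f["fy"]]+[f["cx"],f["cy"]]
def ray(f,uv):
    uv=np.atleast_2d(np.array(uv,float));d=(uv-[f["cx"],f["cy"]])/[f["fx"],f["fy"]];s=d.copy()
    for _ in range(20): s=d/(1+f["k1"]*(s**2).sum(1,keepdims=True))
    v=np.c_[s,np.ones(len(s))]@f["T"][:3,:3].T
    return f["T"][:3,3],v
def atz(f,uv,z):
    o,v=ray(f,uv);return o+v*((z-o[2])/v[:,2])[:,None]
def grab(n):
    s=get_state();f=grab_frame(n)
    if n=="wrist":
        T=np.eye(4);T[:3,:3]=R.from_euler('xyz',s["ee_rot"]).as_matrix();T[:3,3]=s["eef_pos"];f["T"]=T@f["hand_eye"]
    return f
E
python3 - <<'E'
from h import *
s=get_state();print(s)
fs={n:grab(n) for n in("scene","top","wrist")}
for n,f in fs.items():
    cv2.imwrite(f"pics/{n}0.png",f["img"]);print(n,f["T"][:3,3].round(3),f["fx"],f["k1"])
    for t in("tin","caddy"):
        for r in regions_of(f,t)[:4]: print(n,t,round(r["confidence"],2),r["box"],r["pixels"].sum())
cv2.imwrite("pics/both0.png",np.vstack([np.hstack([fs["scene"]["img"],fs["top"]["img"]])])[:, :])
E
```

```text
{'t': 0.0, 'q': array([ 1.51411707e+00,  3.59394455e-01,  1.10412781e-02, -3.70060616e-04,
       -1.22410736e+00, -2.88130090e-01]), 'qd': array([-0.0001308 ,  0.00042973, -0.00165679, -0.00163121,  0.00041703,
       -0.00060841]), 'joint_efforts': array([-8.50701781e-04, -5.82715201e+01,  2.93045032e+01,  6.99696243e+00,
        6.78741460e-03, -1.82759322e-04]), 'eef_pos': array([0.22799481, 0.63479194, 0.22560656]), 'ee_rot': array([-1.56910186e+00,  1.39413994e-04,  2.79665739e+00]), 'force': array([ 0.6510415 ,  0.11217247, -0.79294747]), 'moment': array([-0.00804382, -0.0588909 , -0.06085878]), 'width': 0.08751093414466897}
scene [ 1.613 -0.3    1.227] 464.04406723472664 -0.01894944662061517
scene tin 0.62 [177.2, 236.0, 204.0, 249.7] 247
scene tin 0.55 [241.2, 175.8, 260.8, 195.8] 251
scene caddy 0.65 [212.7, 168.2, 299.2, 248.2] 3376
top [ 0.495 -0.012  1.051] 369.06763229552973 -0.08713181696887244
top tin 0.93 [250.5, 158.2, 278.7, 190.7] 499
top tin 0.83 [323.5, 165.6, 355.5, 176.2] 394
top caddy 0.93 [200.7, 119.4, 318.3, 220.3] 4268
wrist [0.297 0.612 0.385] 336.7056726309228 -0.04712900183965853
```

View pics/scene0.png

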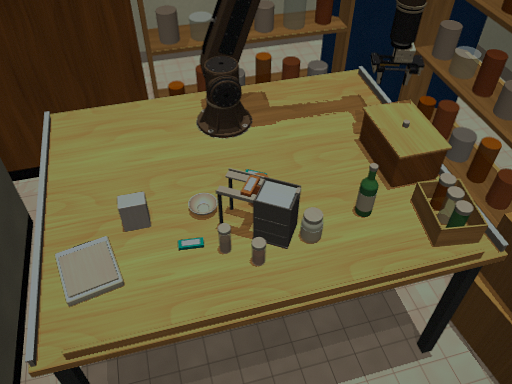

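View pics/top0.png

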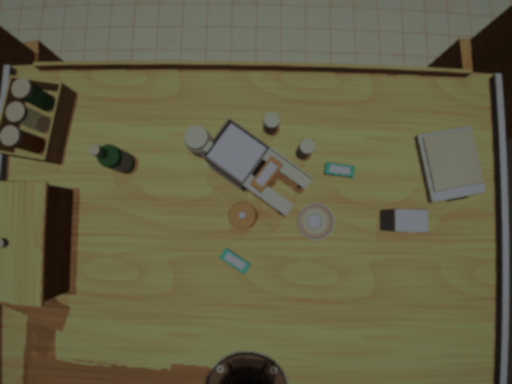

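The top view shows the copper tin at (267,174) lying across the runners, with the caddy to its upper left. The look-alikes are the teal tins at (339,170) and (235,261), and the copper canister at (243,215). I choose the one on the runners and check it in a close crop.

Run:
```python
import cv2,numpy as np
a=cv2.imread("pics/top0.png")[110:225,190:320];b=cv2.imread("pics/scene0.png")[160:250,205:305]
a=cv2.resize(a,None,fx=5,fy=5,interpolation=cv2.INTER_CUBIC)
a=cv2.convertScaleAbs(a,alpha=1.5)
cv2.imwrite("pics/c0.png",a)
```

```text
(no output)
```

View pics/c0.png

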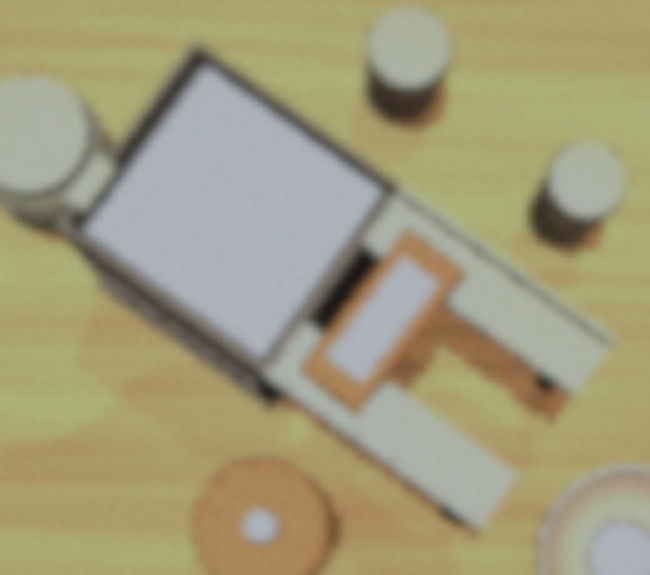

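The crop confirms it: copper tin on the runners, corners at crop px (408,230), (465,270), (358,410) and (303,368). Next I fit the caddy pose from the crop's corners and check it against the scene view.

```bash
cat > fit.py <<'E'
from h import *
from scipy.optimize import least_squares
fs={n:grab(n) for n in("top","scene")}
f=fs["top"]
C=lambda p:np.array(p)/5.+[190,110]
uv=C([(612,342),(575,395),(478,530),(517,477),(200,45),(80,232),(392,190),(265,362)])
# runner end corners, lips z=.188 ; rim outer; flap front corners ; y + = left of push dir
M=np.array([[-.125,-.052,.188],[-.125,-.023,.18],[-.125,.052,.188],[-.125,.023,.18],[.122,-.056,.188],[.122,.056,.188],[.006,-.05,.178],[.006,.05,.178]])
def W(p,M): c,s=np.cos(p[2]),np.sin(p[2]);return np.array(M)@np.array([[c,s,0],[-s,c,0],[0,0,1]])+[p[0],p[1],p[3] if len(p)>3 else 0]
r=least_squares(lambda p:(proj(f,W(p,M))-uv).ravel(),[.6,-.03,.8,0],loss='soft_l1')
print("pose+dz",r.x.round(4));print(r.fun.reshape(-1,2).round(1).tolist())
r=least_squares(lambda p:(proj(f,W(p,M))-uv).ravel(),[.6,-.03,.8],loss='soft_l1')
P=r.x;print("pose",P.round(4),np.degrees(P[2]));print(r.fun.reshape(-1,2).round(1).tolist())
tw=atz(f,C([(408,230),(465,270),(358,410),(303,368)]),.194)
c,s=np.cos(P[2]),np.sin(P[2])
print("tin in caddy",((tw-[P[0],P[1],0])[:,:2]@np.array([[c,-s],[s,c]])).round(4).tolist(),tw.mean(0).round(4))
np.save("P.npy",P)
g=fs["scene"];im=g["img"].copy()
big=cv2.resize(im[150:260,200:320],None,fx=5,fy=5,interpolation=cv2.INTER_CUBIC)
for p in proj(g,W(P,np.vstack([M,[[-.125,-.052,0],[-.125,.052,0],[.122,.056,0],[.122,-.056,0]]]))): cv2.circle(big,tuple(int(v) for v in (p-[200,150])*5),4,(0,0,255),-1)
for p in proj(g,tw): cv2.circle(big,tuple(int(v) for v in (p-[200,150])*5),4,(255,0,0),-1)
cv2.imwrite("pics/s1.png",big)
for n in("shaker_a","canister","dish","jar","packet_tin","oil"):
    h=dict(shaker_a=.1,canister=.12,dish=.03,jar=.11,packet_tin=.12,oil=.2)[n]
    for q in regions_of(f,n)[:2]:
        ys,xs=np.nonzero(q["pixels"]);print(n,round(q["confidence"],2),[round(v) for v in q["box"]],atz(f,[xs.mean(),ys.mean()],h).round(3))
E
python3 fit.py
```

```text
pose+dz [ 0.6188 -0.022   0.9611 -0.019 ]
[[-0.2, 1.1], [-0.2, 0.5], [1.5, -1.4], [0.4, -0.5], [0.4, 0.0], [-3.0, -0.6], [-0.9, 1.3], [0.4, -0.2]]
pose [ 0.6167 -0.0209  0.9612] 55.070027112396204
[[0.6, 1.2], [0.5, 0.8], [1.8, -0.6], [0.8, 0.1], [-0.5, -1.2], [-4.5, -1.1], [-1.1, 0.7], [-0.3, -0.1]]
tin in caddy [[-0.0136, -0.039], [-0.0463, -0.0394], [-0.0442, 0.0434], [-0.0119, 0.0425]] [ 0.5986 -0.0436  0.194 ]
shaker_a 0.61 [261, 111, 278, 135] [[ 0.748 -0.055  0.1  ]]
shaker_a 0.53 [294, 136, 314, 162] [[ 0.68  -0.145  0.1  ]]
canister 0.59 [228, 202, 256, 230] [[0.502 0.016 0.12 ]]
dish 0.71 [298, 202, 339, 243] [[ 0.489 -0.187  0.03 ]]
dish 0.65 [187, 121, 210, 158] [[0.715 0.15  0.03 ]]
jar 0.97 [185, 124, 210, 158] [[0.699 0.137 0.11 ]]
jar 0.47 [204, 118, 316, 216] [[ 0.636 -0.002  0.11 ]]
packet_tin 0.98 [379, 208, 431, 232] [[ 0.496 -0.4    0.12 ]]
oil 0.76 [87, 142, 137, 175] [[0.631 0.319 0.2  ]]
```

View pics/s1.png

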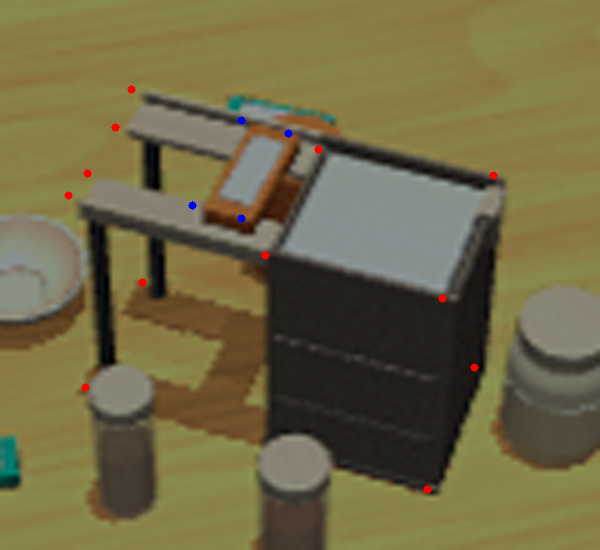

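The red model points sit about 10–15 crop px (2–3 image px) to the left, so the top view alone is about 8 mm off. I refit with both views.

```bash
cat > fit2.py <<'E'
from h import *
from scipy.optimize import least_squares
f,g=grab("top"),grab("scene")
ua=np.array([(612,342),(575,395),(478,530),(517,477),(200,45),(392,190),(265,362)])/5.+[190,110]
Ma=np.array([[-.125,-.052,.188],[-.125,-.023,.18],[-.125,.052,.188],[-.125,.023,.18],[.122,-.056,.188],[.006,-.05,.178],[.006,.05,.178]])
ub=np.array([(145,95),(82,205),(130,132),(503,183),(455,298),(437,490),(325,155),(281,252)])/5.+[200,150]
Mb=np.array([[-.125,.052,.188],[-.125,-.052,.188],[-.125,.023,.18],[.122,.056,.188],[.122,-.056,.188],[.122,-.056,0],[.006,.05,.178],[.006,-.05,.178]])
def W(p,M): c,s=np.cos(p[2]),np.sin(p[2]);return np.array(M)@np.array([[c,s,0],[-s,c,0],[0,0,1]])+[p[0],p[1],p[3] if len(p)>3 else 0]
fun=lambda p:np.r_[proj(f,W(p,Ma))-ua,proj(g,W(p,Mb))-ub].ravel()
for x0 in([.6,-.03,.96],[.6,-.03,.96,0]):
    r=least_squares(fun,x0,loss='soft_l1');print(r.x.round(4),r.fun.reshape(-1,2).round(1).tolist())
    if len(x0)==3:P=r.x
r=least_squares(lambda p:(proj(g,W(p,Mb))-ub).ravel(),[.6,-.03,.96],loss='soft_l1');print("scene only",r.x.round(4),r.fun.reshape(-1,2).round(1).tolist())
E
python3 fit2.py
```

```text
[ 0.6183 -0.0177  0.9634] [[-0.7, 0.4], [-0.8, -0.0], [0.6, -1.3], [-0.4, -0.7], [-2.0, -1.8], [-2.5, 0.0], [-1.6, -0.7], [-1.7, -0.8], [-1.5, -1.7], [-2.0, -0.8], [-0.8, -1.4], [-1.2, 0.2], [-0.8, -0.0], [-0.3, -0.9], [-1.9, 0.9]]
[ 0.6176 -0.0173  0.9692 -0.0035] [[-1.0, 0.5], [-1.1, 0.1], [0.5, -1.2], [-0.5, -0.6], [-2.3, -1.0], [-2.8, 0.5], [-1.6, -0.2], [-1.8, -0.1], [-1.4, -0.9], [-2.0, -0.0], [-0.8, -0.9], [-1.1, 0.7], [-0.7, 0.3], [-0.4, -0.3], [-1.8, 1.5]]
scene only [ 0.6216 -0.0144  0.9673] [[-0.6, -0.3], [-0.3, -1.1], [-0.8, -0.2], [0.5, -1.0], [0.3, 0.7], [0.6, 0.5], [0.9, -0.4], [-0.5, 1.4]]
```

The pose is good to about 5 mm and the height agrees. I drive above the caddy with the jaws along the push axis and will refine the pose with the wrist camera.

>>> drive_tool(rows=[[[0,0,0.2],0,0.84],[[0,0,0.4],0,0.84],[[0.08,-0.15,0.4],-0.08,0.84],[[0.15,-0.31,0.4],-0.167,0.84],[[0.22,-0.47,0.4],-0.167,0.84],[[0.29,-0.63,0.4],-0.167,0.84],[[0.36,-0.79,0.4],-0.167,0.84],[[0.43,-0.95,0.4],-0.167,0.84]])

```text
t: 1.75
eef_pos: [0.3509, 0.3633, 0.3469]
ee_rot: [-1.572, -0.0, 2.535]
force: [0.7, -0.9, -0.7]
width: 0.0736
```

>>> drive_tool(rows=[[[0.09,-0.13,0],0,0.84],[[0.18,-0.27,0],0,0.84],[[0.27,-0.41,0],0,0.84],[[0.36,-0.55,0],0,0.84],[[0.44,-0.68,0],0,0.84],[[0.52,-0.82,0],0,0.84],[[0.57,-0.95,0],0,0.84]])

```text
t: 2.45
eef_pos: [0.5226, 0.0783, 0.3466]
ee_rot: [-1.571, 0.0, 2.534]
force: [0.7, 0.6, -0.0]
width: 0.074
```

>>> drive_tool(rows=[[[0.1,-0.12,0],0,0.84],[[0.2,-0.24,0],0,0.84],[[0.27,-0.317,0],0,0.84],[[0.27,-0.317,0],0,0.84],[[0.27,-0.317,0],0,0.84],[[0.27,-0.317,0],0,0.84]])

```text
t: 3.05
eef_pos: [0.6022, -0.0144, 0.3467]
ee_rot: [-1.571, 0.0, 2.535]
force: [0.3, -1.2, -0.2]
width: 0.0734
```

Run:
```python
from h import *
s=get_state();print(s["t"],s["eef_pos"],np.degrees(s["ee_rot"]),s["width"],s["force"])
f=grab("wrist");big=cv2.resize(f["img"],None,fx=1.5,fy=1.5,interpolation=cv2.INTER_CUBIC)
P=[.6195,-.0165,.965];c,q=np.cos(P[2]),np.sin(P[2])
M=np.array([[-.125,-.052,.188],[-.125,-.023,.18],[-.125,.052,.188],[-.125,.023,.18],[.122,-.056,.188],[.122,.056,.188],[.006,-.05,.178],[.006,.05,.178],[0,.023,.18],[0,-.023,.18]])
W=M@np.array([[c,q,0],[-q,c,0],[0,0,1]])+[P[0],P[1],0]
print(f["hand_eye"].round(3));print(proj(f,W).round(0).tolist())
cv2.imwrite("pics/w1raw.png",f["img"]);cv2.imwrite("pics/w1.png",big)
```

```text
3.05 [ 0.60218345 -0.01435315  0.34672477] [-9.00132688e+01  1.43536352e-04  1.45236464e+02] 0.07343615198712837 [ 0.33942113 -1.1551014  -0.21150119]
[[ 0.     0.962  0.274 -0.073]
 [-0.001 -0.274  0.962 -0.159]
 [ 1.    -0.     0.001 -0.001]
 [ 0.     0.     0.     1.   ]]
[[378.0, 97.0], [372.0, 128.0], [368.0, 204.0], [368.0, 174.0], [110.0, 93.0], [122.0, 208.0], [236.0, 99.0], [238.0, 199.0], [243.0, 174.0], [243.0, 128.0]]
```

View pics/w1.png

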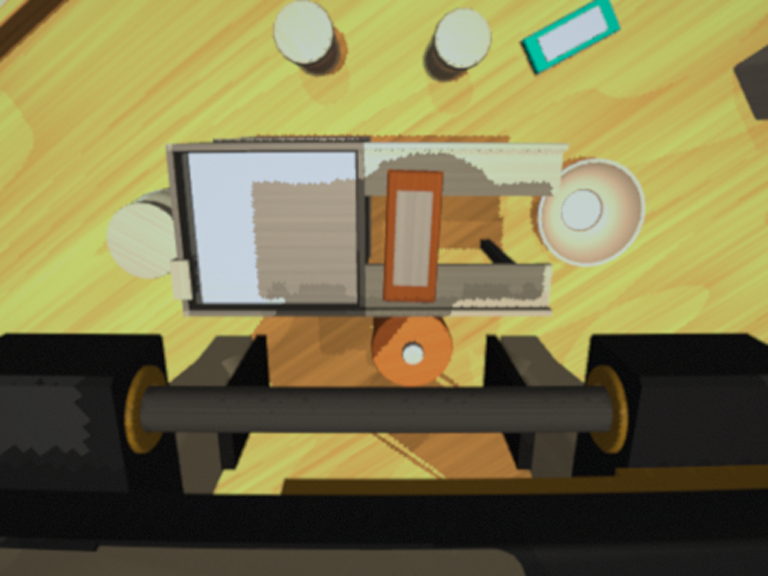

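The wrist view shows the flap at left, the sill edge at px x≈360, the copper tin at (412,236) and clear runners; the model prediction agrees to a few px. I refit from this close view.

```bash
cat > fit3.py <<'E'
from h import *
from scipy.optimize import least_squares
f=grab("wrist");s=get_state()
u=np.array([(567,147),(553,193),(551,313),(549,265),(168,146),(185,315),(357,151),(358,304)])/1.5
M=np.array([[-.125,-.052,.188],[-.125,-.023,.18],[-.125,.052,.188],[-.125,.023,.18],[.122,-.056,.188],[.122,.056,.188],[.006,-.05,.178],[.006,.05,.178]])
def W(p): c,q=np.cos(p[2]),np.sin(p[2]);return M@np.array([[c,q,0],[-q,c,0],[0,0,1]])+[p[0],p[1],p[3] if len(p)>3 else 0]
for x0 in([.62,-.02,.96,0],[.62,-.02,.96]):
    r=least_squares(lambda p:(proj(f,W(p))-u).ravel(),x0,loss='soft_l1');print(r.x.round(4),r.fun.reshape(-1,2).round(1).tolist())
P=r.x;np.save("P.npy",P);c,q=np.cos(P[2]),np.sin(P[2]);A=np.array([[c,-q],[q,c]])
t=atz(f,np.array([(391,171),(442,172),(437,301),(384,299)])/1.5,.194)
print("tin",((t[:,:2]-P[:2])@A).round(4).tolist())
print("tcp in caddy",((s["eef_pos"][:2]-P[:2])@A).round(4),"jaw yaw err deg",s["ee_rot"][2]+np.pi/2-np.pi-P[2])
g=np.array([-.012,0])@A.T+P[:2];print("goal xy",g,"axis",c,q)
# finger tips in view: z=TCP
T=np.linalg.inv(f["T"])
E
python3 fit3.py
```

```text
[ 0.6168 -0.0148  0.9676 -0.0023] [[-0.7, 2.0], [2.9, 1.6], [0.1, -2.9], [1.4, -0.6], [-0.4, -0.7], [0.5, 0.3], [-1.2, 1.1], [-0.5, -1.4]]
[ 0.6171 -0.015   0.9684] [[0.1, 1.6], [3.7, 1.5], [0.8, -2.5], [2.1, -0.5], [-1.6, -1.0], [-0.3, 0.8], [-1.4, 0.8], [-0.6, -1.0]]
tin [[-0.0164, -0.0393], [-0.0474, -0.0386], [-0.0467, 0.0438], [-0.0122, 0.0423]]
tcp in caddy [-0.0077  0.0129] jaw yaw err deg -0.0033868625809625463
goal xy [ 0.61034515 -0.02484971] axis 0.5666201730446215 0.8239791135088821
```

>>> drive_tool(rows=[[[0.016,-0.051,0],0,0.84],[[0.016,-0.051,-0.12],0,0.84],[[0.016,-0.051,-0.24],0,0.84],[[0.016,-0.051,-0.36],0,0.84],[[0.016,-0.051,-0.45],0,0.84],[[0.016,-0.051,-0.45],0,0.84],[[0.016,-0.051,-0.45],0,0.84]])

```text
t: 3.85
eef_pos: [0.6078, -0.0302, 0.2125]
ee_rot: [-1.57, 0.001, 2.535]
force: [-0.4, 0.3, 0.4]
width: 0.0735
```

Run:
```python
from h import *
s=get_state();P=np.load("P.npy");c,q=np.cos(P[2]),np.sin(P[2]);A=np.array([[c,-q],[q,c]])
print(s["eef_pos"],((s["eef_pos"][:2]-P[:2])@A).round(4),s["width"])
f=grab("wrist");big=cv2.resize(f["img"],None,fx=1.5,fy=1.5,interpolation=cv2.INTER_CUBIC)
h=s["width"]/2
for x in(-h-.0245,-h,h,h+.0245):
  for y in(-.0095,.0095):
    p=np.r_[s["eef_pos"][:2]+A@[x,y],s["eef_pos"][2]];uv=proj(f,p)[0]*1.5;cv2.circle(big,(int(uv[0]),int(uv[1])),4,(0,0,255),-1)
cv2.imwrite("pics/w2.png",big)
```

```text
[ 0.6077584  -0.03023865  0.21253667] [-0.0179 -0.0009] 0.07354779931639803
```

View pics/w2.png

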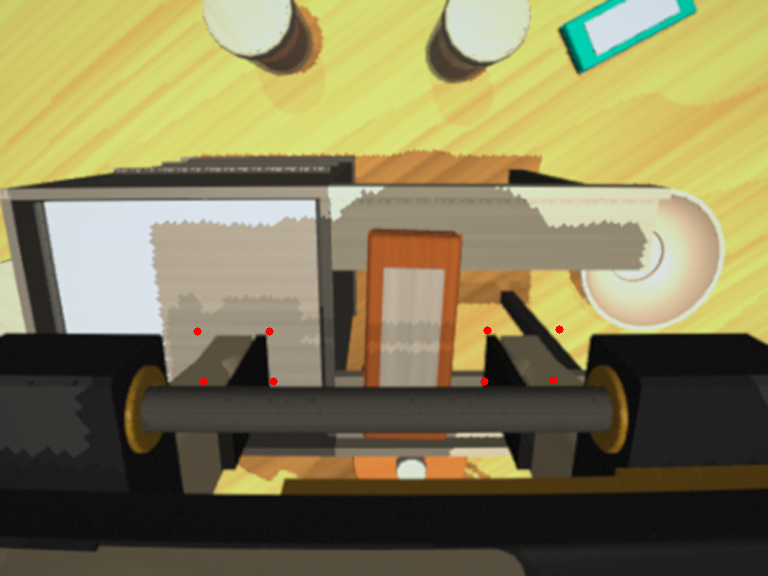

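The tips straddle the tin: rear finger at px x≈485 behind the tin's edge at 460, front finger at 268 over the flap beyond the sill at 320. I lower to open the flap.

>>> drive_tool(rows=[[[0,0,-0.06],0,0.84],[[0,0,-0.11],0,0.84],[[0,0,-0.15],0,0.84],[[0,0,-0.19],0,0.84],[[0,0,-0.225],0,0.84],[[0,0,-0.248],0,0.84],[[0,0,-0.248],0,0.84],[[0,0,-0.248],0,0.84],[[0,0,-0.248],0,0.84]])

```text
t: 4.8
eef_pos: [0.6074, -0.0303, 0.1375]
ee_rot: [-1.571, 0.0, 2.534]
force: [-1.4, -1.5, 0.9]
width: 0.0735
```

Run:
```python
from h import *
s=get_state();P=np.load("P.npy");c,q=np.cos(P[2]),np.sin(P[2]);A=np.array([[c,-q],[q,c]])
print(s["eef_pos"],((s["eef_pos"][:2]-P[:2])@A).round(4),s["width"],s["force"],s["t"])
f=grab("wrist");g=grab("scene")
a=cv2.resize(f["img"][150:330],None,fx=1.5,fy=1.5,interpolation=cv2.INTER_CUBIC)
b=cv2.resize(g["img"][150:225,190:320],(768,443),interpolation=cv2.INTER_CUBIC)
cv2.imwrite("pics/w3.png",cv2.resize(np.vstack([a,b]),None,fx=.82,fy=.82))
```

```text
[ 0.60737945 -0.03025627  0.13750777] [-0.0181 -0.0006] 0.07351610937964946 [-1.41052265 -1.50093683  0.93561993] 4.8
```

View pics/w3.png

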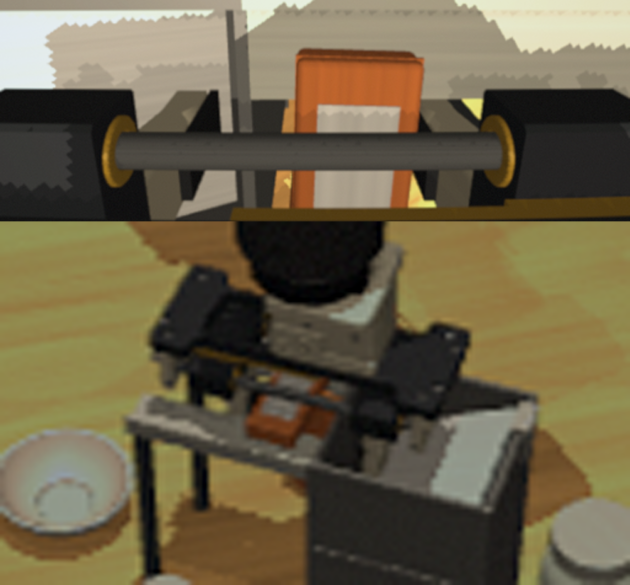

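Flap held open with the tin still on the runners, so I push along the runners.

>>> drive_tool(rows=[[[0.013,0.019,0],0,0.84],[[0.026,0.038,0],0,0.84],[[0.039,0.057,0],0,0.84],[[0.052,0.076,0],0,0.84],[[0.064,0.093,0],0,0.84],[[0.075,0.109,0],0,0.84],[[0.085,0.124,0],0,0.84],[[0.093,0.135,0],0,0.84],[[0.098,0.143,0],0,0.84],[[0.098,0.143,0],0,0.84],[[0.098,0.143,0],0,0.84],[[0.098,0.143,0],0,0.84]])

```text
t: 6.1
eef_pos: [0.6366, 0.0128, 0.1372]
ee_rot: [-1.571, -0.0, 2.534]
force: [-3.0, -0.9, 0.1]
width: 0.0738
```

Run:
```python
from h import *
s=get_state();P=np.load("P.npy");c,q=np.cos(P[2]),np.sin(P[2]);A=np.array([[c,-q],[q,c]])
print(s["eef_pos"],((s["eef_pos"][:2]-P[:2])@A).round(4),s["width"],s["force"],s["t"])
f=grab("wrist");g=grab("scene")
a=cv2.resize(f["img"][150:330],None,fx=1.5,fy=1.5,interpolation=cv2.INTER_CUBIC)
b=cv2.resize(g["img"][150:225,190:320],(768,443),interpolation=cv2.INTER_CUBIC)
cv2.imwrite("pics/w4.png",cv2.resize(np.vstack([a,b]),None,fx=.82,fy=.82))
for r in regions_of(f,"tin")[:3]: print(r["confidence"],r["box"])
```

```text
[0.63664569 0.01275661 0.13724652] [ 0.0339 -0.0004] 0.07376275247108197 [-3.02201947 -0.86204887  0.14777324] 6.1
0.67 [245.6, 155.2, 285.5, 228.8]
0.58 [470.8, 0.0, 512.0, 37.9]
```

View pics/w4.png

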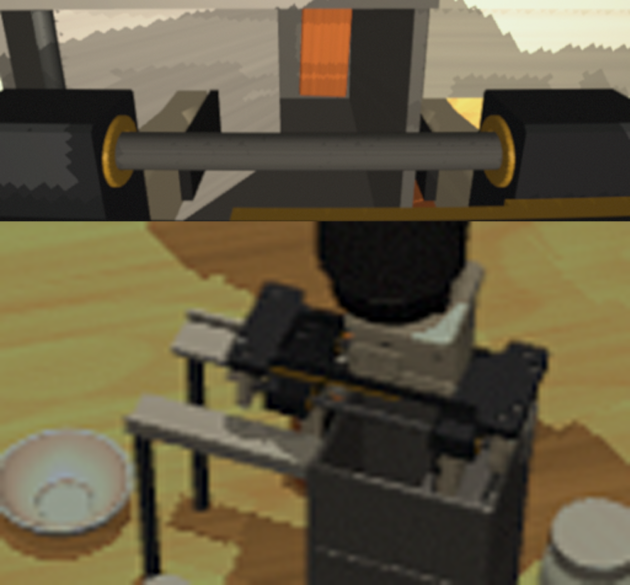

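The tin is gone from the runners. It shows inside at crop px (325,50), and its 40 px width (about 33 mm at floor depth) means it lies flat on the container floor. I withdraw straight up.

>>> drive_tool(rows=[[[0,0,0.05],0,0.84],[[0,0,0.1],0,0.84],[[0,0,0.16],0,0.84],[[0,0,0.28],0,0.84],[[0,0,0.4],0,0.84],[[0,0,0.55],0,0.84],[[0,0,0.65],0,0.84],[[0,0,0.65],0,0.84],[[0,0,0.65],0,0.84],[[0,0,0.65],0,0.84]])

```text
t: 7.25
eef_pos: [0.6366, 0.013, 0.3312]
ee_rot: [-1.571, -0.001, 2.534]
force: [-0.6, -0.3, -1.0]
width: 0.0736
```

Run:
```python
from h import *
s=get_state();print(s["eef_pos"],s["force"],s["t"])
f=grab("wrist");g=grab("scene")
a=cv2.resize(f["img"][:230],None,fx=1.25,fy=1.25)
b=cv2.resize(g["img"][150:215,190:320],(640,300),interpolation=cv2.INTER_CUBIC)
cv2.imwrite("pics/w5.png",np.vstack([a,b]))
```

```text
[0.63659229 0.01303629 0.3311603 ] [-0.62159439 -0.32215544 -0.95338007] 7.25
```

View pics/w5.png

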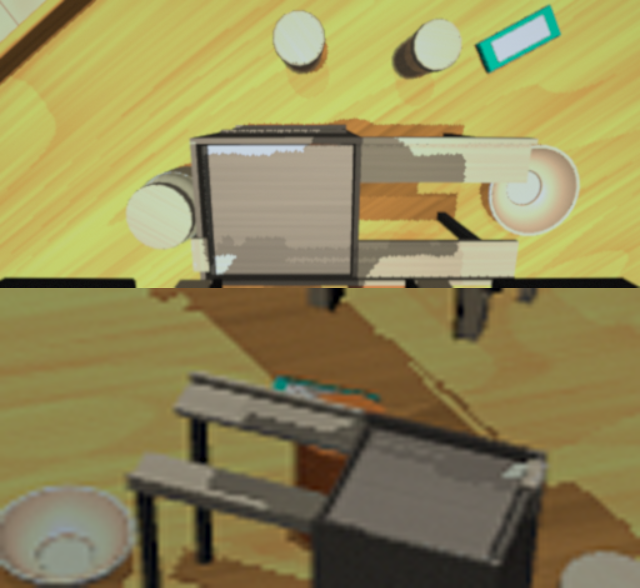

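The flap is shut and level, the runners are empty, the bystanders stand where they were, and the fingers are clear.

```bash
python3 -c "
from station import *
print(job_done())"
```

```text
the job is handed in; nothing more can be done
None
```

The copper tin is in the grey container and the flap is shut. The job was handed in at about 7.3 s of the 32 s, and the hand-in reports no verdict.

**What I did:** I lowered both fingers so that the front one pushed the flap open while the rear one entered the slot behind the tin. I then slid them about 52 mm along the runners until the tin dropped through, and lifted straight up.

**Last checks:**
- **Tin:** before I withdrew, the wrist view showed it about 33 mm wide at floor depth, which fits it lying flat on the floor.
- **Flap and runners:** the views after withdrawing show the flap level and the runners empty.
- **Bystanders:** the ones in the last views (shakers, jar, dish) looked unmoved. The canister was mostly hidden, and the oil bottle and packet tin were out of frame; the arm's path stayed well away from those two.
- **Robot:** the fingers are well clear of everything, with the wrist force near zero.

**What disagreed:** the first caddy pose, from the top view alone, was about 8 mm off against the scene view. I refitted it with both views and then the wrist camera, where single picked corners were still off by up to about 4 px (2–3 px for most of the rest). The flap angle was never measured directly; I judged it only from the geometry and the pictures.

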